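Finish tightening a leaf press in cross order

TASK

The leaf press in the niche is being closed in cross order: two opposite bar nuts are already tight, with their bars parallel to the long edges, and the other two are still slack. Turn the slack nut next to the board's cut-off corner clockwise (seen from above) until it stops, then do the same with the slack nut diagonally across from it, so that the board seats evenly. Leave the brass bowl where it stands.

Things in the scene. Friction and masses are not known exactly. Their poses are not given: they have to be found in the camera images.
- press: Wooden leaf press fixed to the sill, 190 mm along its x, 220 along its y; origin: centre of underside, z up; flat top 56 mm above it. Top board's (+x,+y) corner is cut off at 45 degrees (60 mm legs). Four like bar nuts on upright axes at (+-55, +-70) mm. Those at (55,-70) and (-55,70) are tight, immovable, bars along y. A loose stopwatch (44 mm wide, 12 high) lies mid-board.
- nut_first (a joint): Slack brass bar nut at press (55,70) mm, by the cut corner: bar 42 mm long, 14 thick, 6 to 36 mm above the board, on a 13 mm neck; 8 mm stud end to 43 mm. Value v in rad grows clockwise from above: bar at angle -v from press x; hard stop (tight, bar along y) at 1.57. Starts 0.1 to 0.5. Turns in place, no rise; friction 0.06 N m; stays where left.
- nut_across (a joint): The slack bar nut at press (-55,-70) mm, diagonally across from the cut-off corner; same shape, size, sense of turn, start range and stop (1.57 rad) as nut_first.
- bowl: Brass singing bowl on its round wooden base (one piece), 96 mm across, 64 mm high, standing loose some 30 to 75 mm off the press's +y edge; origin: centre of its underside, z up. A bystander, not to be shifted.

How it is judged:
On the way, in this order (a step that is already met when the one before it is completed fails the run):
1. the slack nut next to the cut-off corner is tight (value of joint nut_first above 1.39 rad), for 0.2 s.
2. the slack nut diagonally across is tight (value of joint nut_across above 1.39 rad), for 0.2 s.
At the end, for the whole second after the job is handed in: Both formerly slack nuts are turned to within 0.18 rad (10 degrees) of their stops (above 1.39 rad), and the bowl stands still within 20 mm of where it began (value of joint each of nut_first, nut_across above 1.39 rad and distance of bowl from where it was at the start of the episode below 0.02 m and linear speed of bowl below 0.02 m/s); the robot touches nothing.
It fails at once if the bowl is shifted by more than 20 mm or tipped by more than 0.3 rad (distance of bowl from where it was at the start of the episode above 0.02 m or angle between bowl's own z axis and vertical above 0.3 rad).
It also fails if it takes over 48 s, if anything falls off the work surface, if the arm or the gripper's body presses on something with over 40 N, if the wrist force passes 120 N, or if a joint passes its speed limit or range.

ROBOT

A 7-joint arm with a two-finger parallel gripper is mounted at the origin on the work surface. World frame = base frame: x ahead of the robot, y to its left, z up, the work surface at z = 0. Lengths are in m, angles in rad, forces in N, time in s.
With the tool pointing down it reaches from about 0.35 to 0.9 m from the base axis. Payload 7.2 kg.
Tool frame: the origin (TCP) lies midway between the tips of the shut fingers; the grasp point (between the pads) lies 19 mm behind it; x points along the fingers, z is the direction in which the jaws open and shut, and the axes are right-handed (so a half turn about x gives the same grasp; the last joint's range is limited). The gripper opens to 85 mm and grips with 20 to 120 N. Pads are 22 mm wide; open, the fingers measure 114 mm over their backs; the gripper's body (76 mm by 85 mm) begins 54 mm behind the grasp point. The pads swing forward as they close: fully open they stand 13 mm farther back than shut.
Start: joints at [1.08, 0.411, -0.013, 1.596, 0.006, 1.134, -0.082], TCP at [0.256, -0.57, 0.231] pointing down, gripper open.
Joint ranges: [-2.95, 2.95], [-0.29, 1.99], [-1.47, 1.44], [0.14, 2.54], [-1.03, 4.17], [0.13, 1.85], [-2.86, 2.86]. Speed limits (rad/s): [2.39, 2.39, 3.01, 3.01, 3.14, 3.14, 3.14].

INTERFACE

Orientations are given as a unit quaternion [x, y, z, w].
In Python, from cell import * gives the robot as it stands.
- The arm moves only by the shell command python3 -m crank 'ROWS' [FORCE]. ROWS is JSON, a list of rows, each a list of 5 numbers: the shift along the world's x, y, z in mm, then the turn about the world's z in rad, then the finger opening in mm, from 0 to 85.4. A call has 1 to 20 rows; each row is the pose to reach, as a shift and turn from the pose commanded when the call began; what a row does not reach only later rows make up. A row lasts 1/8 s, in which the tool goes at most 62.5 mm and 10.7 degrees, less where a joint would pass 70% of its speed; a pose out of reach is approached as far as the arm can. A call with a gripper value outside its range is refused whole. The fingers move at their own pace and stop on an object; FORCE is the grip in N (left out, the last holds). Time passes only in rows, so rows that repeat a pose let the fingers close. It gives the time, the measured TCP pose, the force and the opening at its end, in the units of the state.
- get_state(): the state, without advancing time (a new reading comes with each control period).
- snapshot(name): name is "side" or "top"; returns a dict with "color" (420x560x3 uint8, blue, green, red), "depth" (420x560 float32, m along the optical axis (not along the pixel's ray), 0 where there is no reading), "fx", "fy", "cx", "cy" (pixels), "pose" (4x4, takes a point from camera to world coordinates). Camera axes: x right, y down, z forward; pixel columns grow to the right and rows downward; lengths in m; the calibration is good to about 2 mm. A picture is of the moment at which its call begins.
- hand_in(): hands the job in, once; it reports no verdict.
The state is a dict: "clock": time; "joint_positions": joint angles; "joint_velocities": joint speeds; "joint_efforts": joint torques, N m; "position": TCP position; "tcp_rot": TCP orientation; "ft_force": force on the tool from outside, world axes, zero at the start; "wrist_torque": the same for the moment, N m; "opening": opening from 0.0 (shut) to 1.0 (fully open).
Only numpy, scipy, OpenCV 4.12 (cv2) and the standard library are available. Lean on these libraries where they do the work, as an engineer would, in place of code of your own. Each camera call takes 0.05 s, during which the arm holds its last target. There are 200 camera calls.

## Working session

There is one attempt and no reset: what is moved stays moved. The work goes in short steps, Python scripts to look and compute and a shell command to move; the robot and the scene stay as the last step left them, time stands still between calls to the robot, and variables do not carry over. Pictures are saved under pics/ and viewed, on a budget of 10 in all, crops included, one or two more only if the job needs it, and the job is handed in when it is done.

```bash
mkdir -p pics; python3 - <<'E'
from cell import *
import cv2,numpy as np,pickle
s=get_state();print(s)
d={n:snapshot(n) for n in("top","side")}
pickle.dump(d,open("d0.pkl","wb"))
for n in d:
    cv2.imwrite(f"pics/{n}0.png",d[n]["color"]);print(n,d[n]["fx"],d[n]["cx"],d[n]["cy"],np.round(d[n]["pose"],3).tolist())
E
```

```text
{'clock': 0.0, 'joint_positions': array([ 1.07980037,  0.41189684, -0.012724  ,  1.59701474,  0.00562967,
        1.1343143 , -0.0821732 ]), 'joint_velocities': array([-0.00132068, -0.00085344,  0.00076264,  0.00036803,  0.00222967,
        0.00131735, -0.00092931]), 'joint_efforts': array([-2.69803177e-04, -6.00625277e+01,  6.82247300e-01, -2.99407411e+01,
        1.39489563e-02,  1.07246460e-02,  5.00482940e-05]), 'position': array([ 0.25620665, -0.56954164,  0.23046692]), 'tcp_rot': array([ 0.38419885,  0.59429547, -0.38366804,  0.59329839]), 'ft_force': array([-0.68526188, -0.27233089,  0.33529705]), 'wrist_torque': array([ 0.00042979, -0.00090432, -0.03222525]), 'opening': 1.0003820749345778}
top 544.6098033847337 282.58229221226765 211.7954217201216 [[-0.005, -0.989, 0.149, 0.391], [-1.0, 0.009, 0.021, 0.015], [-0.022, -0.149, -0.989, 1.057], [0.0, 0.0, 0.0, 1.0]]
side 496.9165853758941 277.6403556961367 207.24691789843405 [[-0.849, -0.328, 0.415, 0.142], [-0.529, 0.508, -0.68, 0.619], [0.012, -0.796, -0.605, 0.629], [0.0, 0.0, 0.0, 1.0]]
```

View pics/top0.png

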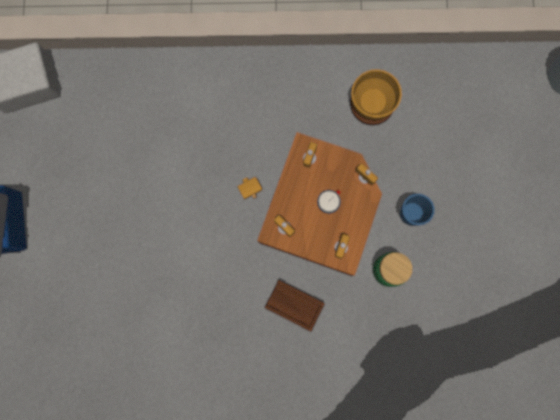

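View pics/side0.png

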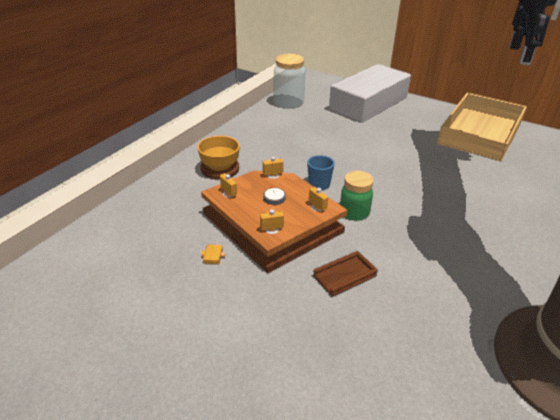

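The top view shows the press with its cut corner at about (370,170). The slack nuts are at (366,174) and (285,226), the tight ones at (311,153) and (342,245). The bowl is at (375,95). In the side view nothing hangs over the press.

```bash
cat > m.py <<'E'
import cv2,numpy as np
def world(d):
    v,u=np.mgrid[:420,:560]; z=d["depth"]
    P=np.stack([(u-d["cx"])/d["fx"]*z,(v-d["cy"])/d["fy"]*z,z],-1)
    return P@d["pose"][:3,:3].T+d["pose"][:3,3]
def plane(d,uv,h):
    uv=np.atleast_2d(uv);r=np.c_[(uv[:,0]-d["cx"])/d["fx"],(uv[:,1]-d["cy"])/d["fy"],np.ones(len(uv))]@d["pose"][:3,:3].T
    o=d["pose"][:3,3];return (o+r*((h-o[2])/r[:,2])[:,None])[:,:2]
def nuts(d,hint,h=.092):
    hsv=cv2.cvtColor(d["color"],cv2.COLOR_BGR2HSV);W=world(d)
    m=((hsv[...,0]>14)&(hsv[...,0]<32)&(hsv[...,1]>150)&(hsv[...,2]>100)&(W[...,2]>.07)&(W[...,2]<.11))
    n,l,st,c=cv2.connectedComponentsWithStats(m.astype(np.uint8))
    out=[]
    for k in hint:
        i=1+np.argmin(np.hypot(*(c[1:]-k).T)-1e-3*st[1:,4]+100*(st[1:,4]<20));v,u=np.where(l==i)
        q=plane(d,np.c_[u,v],h)*1000
        (cx,cy),(w,hh),a=cv2.minAreaRect(q.astype(np.float32))
        e=np.linalg.eigh(np.cov(q.T))[1][:,1];out.append((cx,cy,w,hh,np.arctan2(e[1],e[0])%np.pi,len(u),W[l==i][:,2].mean()))
    return np.array(out)
E
python3 - <<'E'
import pickle;from m import *
np.set_printoptions(suppress=True,precision=3)
d=pickle.load(open("d0.pkl","rb"));t=d["top"]
N=nuts(t,[(366,174),(285,226),(311,153),(342,245)]);print(N)
W=world(t)
for k in [(300,190),(340,220),(375,95),(280,350)]:print(k,W[k[1],k[0]])
hsv=cv2.cvtColor(t["color"],cv2.COLOR_BGR2HSV)
m=((W[...,2]>.045)&(W[...,2]<.12)).astype(np.uint8);m[:120]=0;m[280:]=0;m[:,:255]=0;m[:,388:]=0
c=max(cv2.findContours(m,0,1)[0],key=cv2.contourArea);q=plane(t,c[:,0],.056)*1000
r=cv2.minAreaRect(q.astype(np.float32));print(r,cv2.boxPoints(r))
print(plane(t,cv2.approxPolyDP(cv2.convexHull(c),4,True)[:,0],.056)*1000)
print("bowl",plane(t,[(375,90)],.064)*1000)
for n in d:
  I=cv2.resize(d[n]["color"][100:290,200:450] if n=="top" else d[n]["color"][120:280,180:390],None,fx=3,fy=3,interpolation=cv2.INTER_CUBIC);cv2.imwrite(f"pics/{n}c.png",I)
E
```

```text
[[ 605.652 -117.139   41.109   14.329    0.758  132.       0.092]
 [ 502.777   23.872   16.483   13.903    0.568   72.       0.091]
 [ 656.377  -19.54    14.83    16.194    0.685   62.       0.092]
 [ 488.328  -74.412   14.005   14.706    2.164   67.       0.092]]
(300, 190) [0.582 0.003 0.059]
(340, 220) [ 0.526 -0.07   0.056]
(375, 95) [ 0.781 -0.148  0.016]
(280, 350) [ 0.286  0.043 -0.002]
((560.4351196289062, -42.137664794921875), (190.14126586914062, 221.11561584472656), 70.18865966796875) [[ 424.199  -94.111]
 [ 632.228 -169.052]
 [ 696.671    9.835]
 [ 488.643   84.777]]
[[ 695.013    9.56 ]
 [ 652.676 -110.54 ]
 [ 606.22  -140.999]
 [ 571.977 -147.347]
 [ 426.256  -93.638]
 [ 489.746   83.392]]
bowl [[ 773.307 -141.218]]
```

View pics/topc.png

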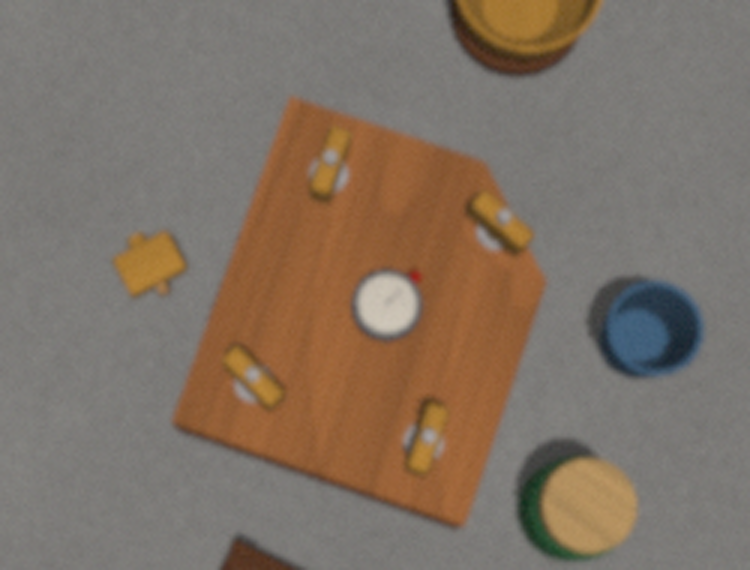

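```bash
python3 - <<'E'
import pickle;from m import *;from cell import *
from scipy.spatial.transform import Rotation as R
np.set_printoptions(suppress=True,precision=3)
t=pickle.load(open("d0.pkl","rb"))["top"]
M=R.from_quat(get_state()["tcp_rot"]).as_matrix();print(M);print("toolz deg",np.degrees(np.arctan2(M[1,2],M[0,2])))
f=lambda p:plane(t,np.array(p)/3+[200-1/3,100-1/3],.092)*1000
for n,p in dict(first=[(474,203),(527,242)],across=[(229,351),(280,400)],t1=[(340,132),(319,191)],t2=[(436,405),(416,468)]).items():
    e=f(p);v=e[1]-e[0];print(n,e.mean(0),np.hypot(*v),np.degrees(np.arctan2(v[1],v[0]))%180)
hsv=cv2.cvtColor(t["color"],cv2.COLOR_BGR2HSV)
for x,y in [(366,174),(285,226)]:
    h=hsv[y-9:y+10,x-11:x+12]
    m=((h[...,0]>12)&(h[...,0]<32)&(h[...,1]>165)&(h[...,2]>175)).astype(np.uint8)
    print("\n".join("".join(".#"[i] for i in r) for r in m))
    v,u=np.where(m);q=plane(t,np.c_[u+x-11,v+y-9],.092)*1000;e=np.linalg.eigh(np.cov(q.T))[1][:,1];print(q.mean(0),np.degrees(np.arctan2(e[1],e[0]))%180)
E
```

```text
[[-0.001  0.912  0.41 ]
 [ 0.001  0.41  -0.912]
 [-1.    -0.    -0.001]]
toolz deg -65.77451069916074
first [ 604.536 -116.663] 39.458839168157475 52.003627571478646
across [513.036  31.863] 42.28457637391874 45.5273277931376
t1 [643.403 -14.445] 38.92280335764354 160.19319498181693
t2 [475.94  -69.229] 39.24519426799193 161.2998986688474
.......................
.......................
.......................
.....#.................
.......#...............
.......................
.......................
.......................
.......................
.......................
.......................
.......................
.......................
.......................
.......................
.......................
.......................
.......................
.......................
[ 614.46  -107.066] 62.033906316968825
.......................
.......................
.....#.................
....##.................
......#................
......#................
.......................
.......................
.......................
.......................
.......................
............##.........
............###........
.............##........
..............##.......
...............##......
.......................
.......................
.......................
[509.219  30.853] 41.13827788476658
```

```bash
python3 -m crank '[[30,40,0,0.05,45],[65,85,0,0.1,45],[100,130,0,0.15,45],[135,175,0,0.2,45],[170,220,0,0.25,45],[205,265,0,0.3,45],[240,310,0,0.35,45],[275,355,0,0.4,45],[310,400,0,0.45,45],[340,440,0,0.45,45],[351,452,-40,0.45,45],[351,452,-80,0.45,45],[351,452,-80,0.45,45],[351,452,-80,0.45,45]]' 20; python3 - <<'E'
from cell import *;import cv2,pickle,numpy as np
d=snapshot("side");s=get_state();print(s["position"],s["ft_force"])
cv2.imwrite("pics/s1.png",cv2.resize(d["color"][60:280,150:430],None,fx=2.5,fy=2.5))
E
```

```text
clock: 1.85
position: [0.608, -0.1184, 0.1525]
tcp_rot: [0.242, 0.664, -0.242, 0.665]
ft_force: [0.2, 0.7, 0.6]
opening: 0.528
[ 0.60834714 -0.11851617  0.15315608] [ 0.3094642   0.84832033 -0.33406676]
```

View pics/s1.png

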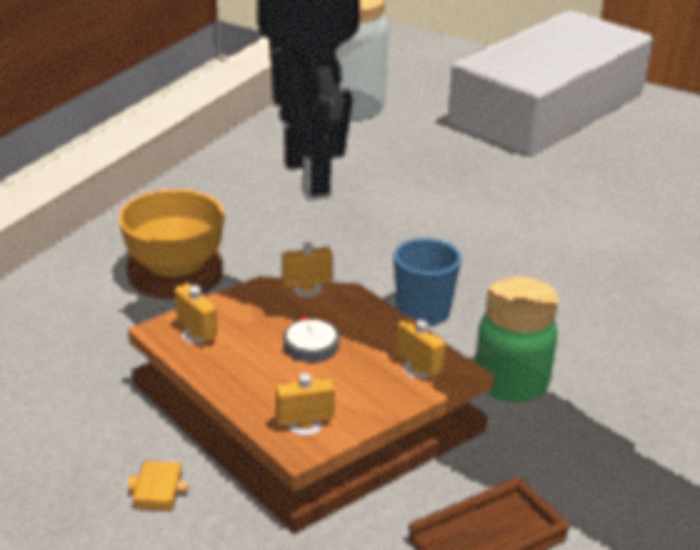

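The open fingers are directly above nut_first, at about (308,265) in the crop. I'll go down and grip.

```bash
python3 -m crank '[[-1,1,-35,0,45],[-1,1,-65,0,45],[-1,1,-86,0,45],[-1,1,-86,0,45],[-1,1,-86,0,8],[-1,1,-86,0,8],[-1,1,-86,0,8],[-1,1,-86,0,8],[-1,1,-86,0,8]]' 20; python3 - <<'E'
from cell import *;import cv2
d=snapshot("side");s=get_state();print(s["position"],s["ft_force"],s["wrist_torque"],s["opening"])
cv2.imwrite("pics/s2.png",cv2.resize(d["color"][60:280,150:430],None,fx=2.5,fy=2.5))
E
```

```text
clock: 3.02
position: [0.6069, -0.1168, 0.0672]
tcp_rot: [0.242, 0.664, -0.242, 0.665]
ft_force: [-2.3, 0.9, 6.2]
opening: 0.16
[ 0.60687756 -0.11685378  0.0671635 ] [-3.29634782  0.48582363  7.14824352] [ 0.23952785  0.64437231 -0.06122285] 0.15458849416814374
```

View pics/s2.png

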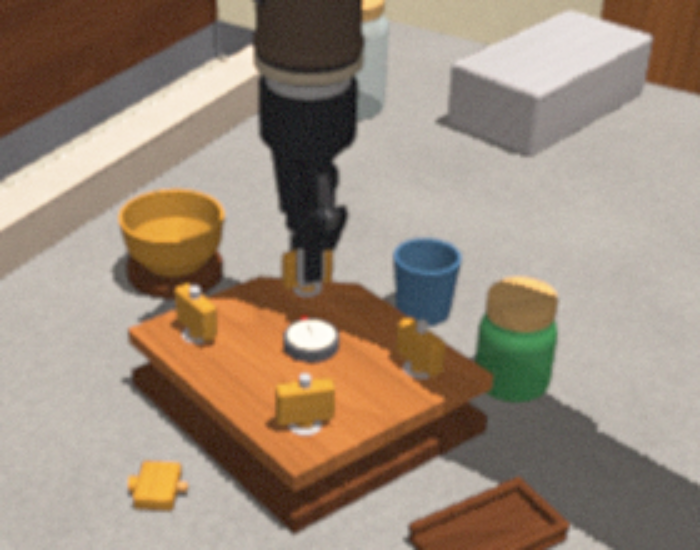

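The fingers have the bar of nut_first between them (opening 13 mm). Now the clockwise turn.

```bash
python3 -m crank '[[0,0,0,-0.15,8],[0,0,0,-0.3,8],[0,0,0,-0.45,8],[0,0,0,-0.6,8],[0,0,0,-0.75,8],[0,0,0,-0.9,8],[0,0,0,-1.05,8],[0,0,0,-1.15,8],[0,0,0,-1.2,8],[0,0,0,-1.2,8],[0,0,0,-1.2,8]]'; python3 - <<'E'
from cell import *;import cv2,numpy as np
from scipy.spatial.transform import Rotation as R
d=snapshot("side");s=get_state();print(s["position"],s["ft_force"],s["wrist_torque"],s["opening"])
M=R.from_quat(s["tcp_rot"]).as_matrix();print(np.degrees(np.arctan2(M[1,2],M[0,2])))
E
```

```text
clock: 4.45
position: [0.607, -0.1176, 0.0672]
tcp_rot: [0.575, 0.411, -0.574, 0.412]
ft_force: [-3.4, -0.6, 4.1]
opening: 0.159
[ 0.60700371 -0.11751862  0.0671606 ] [-3.39220096 -1.03494021  4.80179745] [-0.25667456  0.54186962 -0.04995184] 0.15665806917666233
-108.76942182871342
```

```bash
python3 -m crank '[[0,0,0,-0.04,8],[0,0,0,-0.07,8],[0,0,0,-0.07,8],[0,0,0,-0.07,8]]'; python3 - <<'E'
from cell import *;import numpy as np
from scipy.spatial.transform import Rotation as R
s=get_state();print(s["ft_force"],s["wrist_torque"],s["opening"])
M=R.from_quat(s["tcp_rot"]).as_matrix();print(np.degrees(np.arctan2(M[1,2],M[0,2])))
E
```

```text
clock: 5.0
position: [0.6072, -0.1176, 0.0673]
tcp_rot: [0.589, 0.391, -0.588, 0.393]
ft_force: [-2.4, -1.9, 5.5]
opening: 0.157
[-2.42526348 -1.87460053  5.46965201] [-0.33468002  0.44290327  0.77560933] 0.15730766030644658
-112.6639245490468
```

The moment rose to 0.78 N m, so nut_first is at its stop. Next: release, lift, and go to nut_across.

```bash
python3 -m crank '[[0,0,0,0.05,8],[0,0,0,0.05,45],[0,0,0,0.05,45],[0,0,0,0.05,45],[0,0,40,0.05,45],[0,0,86,0.05,45],[-10,16,86,0.2,45],[-25,40,86,0.35,45],[-40,65,86,0.5,45],[-55,90,86,0.65,45],[-70,115,86,0.8,45],[-82,135,86,0.95,45],[-94,150,86,1.1,45],[-94,150,86,1.19,45],[-94,150,86,1.19,45],[-94,150,86,1.19,45]]'; python3 - <<'E'
from cell import *;import cv2,numpy as np
d=snapshot("side");s=get_state();print(s["position"],s["ft_force"],s["joint_positions"][6])
cv2.imwrite("pics/s3.png",cv2.resize(d["color"][60:280,150:430],None,fx=2.5,fy=2.5))
E
```

```text
clock: 7.0
position: [0.5125, 0.0327, 0.1513]
tcp_rot: [0.269, 0.654, -0.269, 0.654]
ft_force: [0.8, 0.0, 0.8]
opening: 0.523
[0.51255654 0.03274977 0.15126312] [ 0.24528828 -0.60036332  0.33002257] -1.0435958787619297
```

View pics/s3.png

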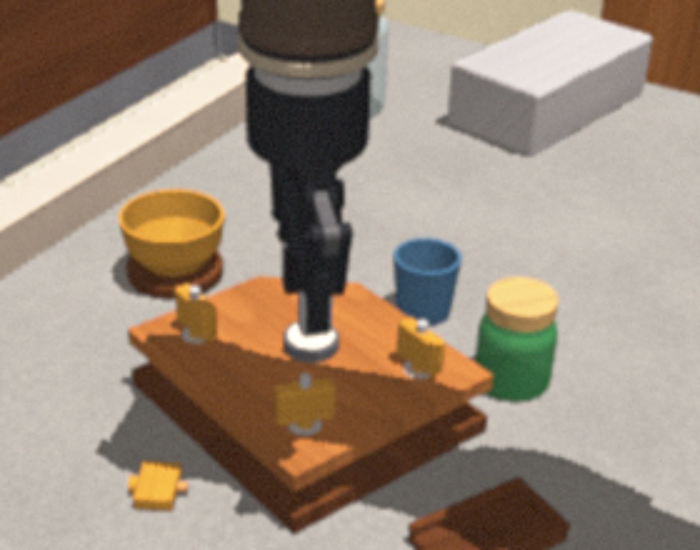

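The fingers are above nut_across, with the same image offset as over the first nut. Nut_first, behind the arm, is hidden.

```bash
python3 -m crank '[[0,0,-35,0,45],[0,0,-65,0,45],[0,0,-84,0,45],[0,0,-84,0,45],[0,0,-84,0,8],[0,0,-84,0,8],[0,0,-84,0,8],[0,0,-84,0,8],[0,0,-84,0,8]]' 20 && python3 - <<'E'
from cell import *
s=get_state();print(s["position"],s["ft_force"],s["wrist_torque"],s["opening"])
E
```

```text
clock: 8.18
position: [0.5124, 0.0338, 0.0684]
tcp_rot: [0.268, 0.654, -0.268, 0.654]
ft_force: [-4.4, 2.3, 7.0]
opening: 0.154
[0.51239046 0.03375704 0.06835528] [-4.41201623  2.3493555   6.99472992] [ 0.47081015  0.85143222 -0.02860643] 0.15360048571289772
```

Gripped (opening 13 mm). From −44.6° to −112.7° is −1.19 rad.

```bash
python3 -m crank '[[0,0,0,-0.15,8],[0,0,0,-0.3,8],[0,0,0,-0.45,8],[0,0,0,-0.6,8],[0,0,0,-0.75,8],[0,0,0,-0.9,8],[0,0,0,-1.05,8],[0,0,0,-1.12,8],[0,0,0,-1.19,8],[0,0,0,-1.19,8],[0,0,0,-1.19,8]]'; python3 - <<'E'
from cell import *;import numpy as np
from scipy.spatial.transform import Rotation as R
s=get_state();print(s["position"],s["ft_force"],s["wrist_torque"],s["opening"])
M=R.from_quat(s["tcp_rot"]).as_matrix();print(np.degrees(np.arctan2(M[1,2],M[0,2])))
E
```

```text
clock: 9.55
position: [0.5123, 0.0338, 0.0684]
tcp_rot: [0.588, 0.392, -0.588, 0.392]
ft_force: [-3.7, 1.7, 6.6]
opening: 0.16
[0.5123406  0.03383179 0.06836831] [-3.69231567  1.66575108  6.63485909] [0.32539105 0.82680973 0.85117241] 0.16014023650277734
-112.59788437915947
```

The moment is 0.85 N m, so this nut is at its stop too. Release, lift, back away and look.

```bash
python3 -m crank '[[0,0,0,0.05,8],[0,0,0,0.05,45],[0,0,0,0.05,45],[0,0,0,0.05,45],[0,0,40,0.05,45],[0,0,90,0.05,45],[0,0,150,0.05,45],[-20,50,180,0.05,45],[-40,100,180,0.05,45],[-60,150,180,0.05,45],[-80,200,180,0.05,45],[-90,250,180,0.05,45],[-100,300,180,0.05,45],[-100,300,180,0.05,45],[-100,300,180,0.05,45]]'; python3 - <<'E'
from cell import *;import cv2,pickle
from m import *
t=snapshot("top")
cv2.imwrite("pics/t4.png",cv2.resize(t["color"][50:290,200:450],None,fx=2.5,fy=2.5,interpolation=cv2.INTER_CUBIC))
t0=pickle.load(open("d0.pkl","rb"))["top"]
for d in(t0,t):
    W=world(d);m=(W[...,2]>.045)&(W[...,2]<.08);m[:60]=0;m[125:]=0;m[:,:345]=0;m[:,405:]=0
    v,u=np.where(m);print("bowl",plane(d,np.c_[u,v],.064).mean(0),len(u))
E
```

```text
clock: 11.42
position: [0.4126, 0.3323, 0.2469]
tcp_rot: [-0.579, -0.406, 0.579, -0.406]
ft_force: [-0.7, -0.9, 0.7]
opening: 0.527
bowl [ 0.77416505 -0.14530226] 673
bowl [ 0.7742073 -0.1456481] 680
```

View pics/t4.png

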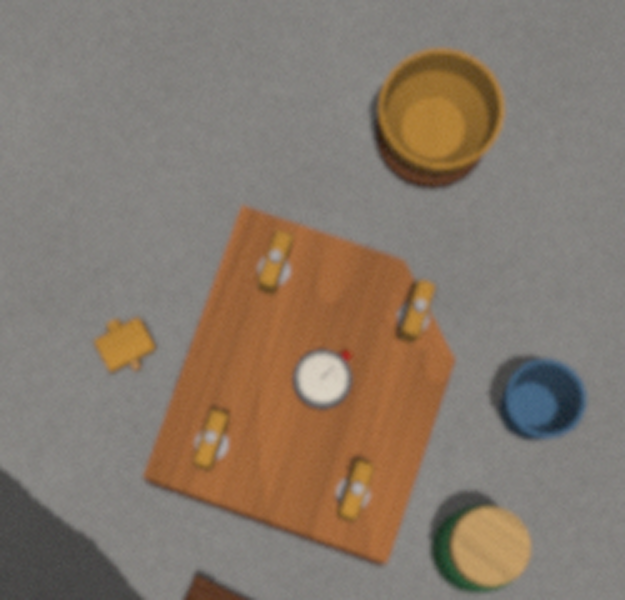

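All four bars are now parallel to the long edges: nut_first at (417,308) and nut_across at (211,438) in the crop match the tight ones. The bowl has not moved.

```bash
python3 -c "
from cell import *
print(hand_in())"
```

```text
the job is handed in; nothing more can be done
None
```

I turned both slack nuts clockwise to their stops, first the one by the cut-off corner and then the one diagonally across, and handed the job in. `hand_in()` returns no verdict, so the result rests on my own checks.

- **Stops:** With the gripper turned slightly past the expected stop, the wrist moment rose to 0.78 N m on the first nut and 0.85 N m on the second. The nuts' friction is 0.06 N m, so both were against their stops.
- **Last picture:** From above, all four bars are parallel to the long edges.
- **Bowl:** It measured within 0.4 mm of where it started.
- **Robot:** The arm was clear of everything, with the wrist force back to near zero, and the clock stood at about 11.5 s of the 48 s allowed.
- **Disagreement:** My first colour-mask measurement put the first nut's starting angle about 9° away from the reading I took from the bar ends by eye. I used the bar-end reading, and the grip closed properly on the bar. No check failed.

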